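# Roll a specimen tube onto the reading line

## Robot

A 7-joint arm with a two-finger parallel gripper is mounted at the origin on the work surface. World frame = base frame: x ahead of the robot, y to its left, z up, the work surface at z = 0. Lengths are in m, angles in rad, forces in N, time in s.
With the tool pointing down it reaches from about 0.425 to 0.95 m from the base axis. Payload 4.7 kg.
Tool frame: the origin (TCP) lies between the finger pads; the fingertips stand 19 mm ahead of it and the grasp point (between the pads) is the TCP (ctrl.tips_ahead is the distance from the TCP to the fingertips, in m); x points along the fingers, z is the direction in which the jaws open and shut, and the axes are right-handed (so a half turn about x gives the same grasp; the last joint's range is limited). The gripper opens to 87 mm and grips with 3 to 60 N. Pads are 19 mm wide; open, the fingers measure 117 mm over their backs; the gripper's body (75 mm by 190 mm) begins 51 mm behind the grasp point.
Start: joints at [1.224, 0.469, -0.049, 1.532, 0.024, 1.141, -0.082], TCP at [0.211, -0.641, 0.242] pointing down, gripper open.
Joint ranges: [-2.59, 2.59], [-0.33, 1.99], [-1.39, 1.29], [0.1, 2.45], [-1.04, 4.18], [0.21, 1.99], [-2.66, 2.66]. Speed limits (rad/s): [2.57, 2.57, 3.14, 3.14, 3.14, 3.14, 3.14].

## Interface

Orientations are given as a rotation vector (axis times angle).
In Python, from cell import ctrl gives the robot as it stands.
- The arm moves only by the shell command python3 -m handwheel 'ROWS' [FORCE]. ROWS is JSON, a list of rows, each a list of 5 numbers: the shift along the world's x, y, z each as a share of 60 cm, from -1 to 1, then the turn about the world's z as a share of 60 degrees, from -1 to 1, then the opening, from 0 (shut) to 1 (fully open). A call has 1 to 12 rows; each row shifts and turns the commanded pose from where the row before left it; what a row does not reach is not made up. A row lasts 1/10 s, in which the tool goes at most 50 mm and 8.59 degrees, less where a joint would pass 70% of its speed; a pose out of reach is approached as far as the arm can. A call with a number of a shift or a turn outside -1 to 1 is refused whole. A call with a gripper value outside its range is refused whole. The fingers move at their own pace and stop on an object; FORCE is the grip in N (left out, the last holds). Time passes only in rows, so rows that do not move let the fingers close. It gives the time, the measured TCP pose, the force and the opening at its end, in the units of the state.
- ctrl.state(): the state, without advancing time (a new reading comes with each control period).
- ctrl.camera(name): name is "side" or "top" or "wrist"; returns (picture, depth): 384x512x3 uint8, red, green, blue; 384x512 float32, m along the optical axis (not along the pixel's ray), 0 where there is no reading.
- ctrl.camera_model(name): a dict with "camera_matrix" (3x3 intrinsics, pixels), "k1" (the pictures are not rectified: a ray, as slopes to the right and down, at radius r is drawn at 1 + k1 r^2 times it, then the intrinsics apply), "cam_to_world" (4x4, takes a point from camera to world coordinates). Camera axes: x right, y down, z forward; pixel columns grow to the right and rows downward; lengths in m; the calibration is good to about 2 mm. A picture is of the moment at which its call begins: read the wrist's pose just before it. camera_model takes no time and is no camera call; for the wrist camera it gives the pose at the moment of the call.
- ctrl.close_job(): hands the job in, once; it reports no verdict.
The state is a dict: "clock": time; "qpos": joint angles; "qd": joint speeds; "tau": joint torques, N m; "eef_pos": TCP position; "ee_rot": TCP orientation; "force": force on the tool from outside, world axes, zero at the start; "ft_torque": the same for the moment, N m; "width": finger opening in m.
Only numpy, scipy, OpenCV 4.12 (cv2) and the standard library are available. Lean on these libraries where they do the work, as an engineer would, in place of code of your own. Each camera call takes 0.05 s, during which the arm holds its last target.

## Task

On the grey reading plate, roll the long lying specimen tube sideways with your fingertips, without picking it up, until it lies at rest along the black line, centred over it. Then, with the tube on the line, press the round key at the far end of the line all the way down to take the reading and let go. Do not press the key before the tube is on the line, and leave the short tube and everything else where it is.

Things in the scene. Friction and masses are not known exactly. Their poses are not given: they have to be found in the camera images.
- tube: the long capped glass tube, a smooth cylinder 25 mm in diameter, 110 mm long, 40 to 80 g, lying on the plate 60 to 95 mm to one side of the line; paper label, flush black cap. Origin at its centre, on its axis (12.5 mm above the plate); x along the axis, cap at +x; y and z turn as it rolls. It rolls without slipping (a tip pressed on its top goes twice as far as its centre) and soon stops when released
- short_tube: the short capped glass tube, 25 mm in diameter, 55 mm long, lying on the plate on the other side of the line; origin at its centre, x along its axis. A bystander, to be left alone
- line_mid (a point): middle of the painted black line (170 mm long, 4 mm wide, a thin cross tick at each end) on the top face of the reading plate; x runs along the line towards the key, z up
- plate: the grey reading plate, fixed to the table, 260 mm along its x by 420 mm along its y, 12 mm thick; origin at the centre of its underside. The line lies along its x, its middle at x = -30 mm, y = 0. Lips 8 mm high run along its two ends, at y = 206 and -206 mm
- key (a joint): travel of the round spring key: 0 is up, 0.006 m is fully down; it returns by itself. Fully down takes about 5 N; it counts as pressed from 0.004 m
- key_top (a point): centre of the top of the key, a flat white disc 28 mm in diameter in a round grey 44 mm housing, on the plate 125 mm from the line's middle, on the line's extension in +x; its top is 18 mm above the plate; it is pushed straight down
- vial_a: a small standing amber glass vial with a cork, 22 mm in diameter, 48 mm tall, on the reading plate; origin at the centre of its underside. A bystander, to be left alone
- vial_b: a small standing amber glass vial with a cork, 22 mm in diameter, 48 mm tall, on the reading plate; origin at the centre of its underside. A bystander, to be left alone
- petri: a closed clear petri dish, 94 mm across, 16 mm high, on the table to the left of the plate; origin under its centre. Leave alone
- counter: a round chromed tally counter, 46 mm across, 42 mm high, on the table to the right of the plate; origin under its centre. Leave alone
- forceps: steel forceps, 145 mm long, lying on the table beyond the plate; origin near the middle, x along them. Leave alone
- jar: a small closed jar, 56 mm across, 75 mm high, on the table to the right of the plate; origin under its centre. Leave alone
There are look-alikes about, which are no part of the job. What is shaped like the tube but blue is not meant.

How it is judged:
On the way, in this order (a step that is already met when the one before it is completed fails the run):
1. the long tube has rolled over at least half a turn (angle between tube's own z axis and vertical above 2.4 rad).
2. the long tube lies at rest on the line (y of tube in the frame of line_mid between -0.008 and 0.008 m and x of tube in the frame of line_mid between -0.04 and 0.04 m and z of tube in the frame of line_mid between 0.008 and 0.017 m and angle between the x axis of tube and the x axis of line_mid, either way round below 0.17 rad and linear speed of tube below 0.01 m/s), for 0.3 s.
3. the key is pressed with the tube on the line (y of tube in the frame of line_mid between -0.008 and 0.008 m and x of tube in the frame of line_mid between -0.04 and 0.04 m and z of tube in the frame of line_mid between 0.008 and 0.017 m and angle between the x axis of tube and the x axis of line_mid, either way round below 0.17 rad and value of joint key above 0.004 m), for 0.05 s.
At the end, for the whole second after the job is handed in: the long tube lies on the plate at rest, its centre within 8 mm of the line sideways and within 40 mm of the line's middle lengthways, its axis within 0.17 rad of the line's direction; the key is up again (all of step 2 and value of joint key below 0.002 m); the robot touches nothing.
It fails at once if the long tube is lifted or tipped up (centre more than 25 mm above the plate, where it rests at 12.5 mm) (z of tube in the frame of line_mid above 0.025 m).
It fails at once if the key is pressed while the tube is not on the line (value of joint key above 0.003 m and not (y of tube in the frame of line_mid between -0.008 and 0.008 m and x of tube in the frame of line_mid between -0.04 and 0.04 m and z of tube in the frame of line_mid between 0.008 and 0.017 m and angle between the x axis of tube and the x axis of line_mid, either way round below 0.17 rad)).
It fails at once if the short tube is moved more than 20 mm (distance of short_tube from where it was at the start of the episode above 0.02 m).
It fails at once if a bystander (vial, petri dish, tally counter, forceps or jar) is moved more than 20 mm (distance of any of vial_a, vial_b, petri, counter, forceps, jar from where it was at the start of the episode above 0.02 m).
It also fails if it takes over 64 s, if anything falls off the work surface, if the arm or the gripper's body presses on something with over 40 N, if the wrist force passes 120 N, or if a joint passes its speed limit or range.

## Working session

There is one attempt and no reset: what is moved stays moved. The work goes in short steps, Python scripts to look and compute and a shell command to move; the robot and the scene stay as the last step left them, time stands still between calls to the robot, and variables do not carry over. Pictures are saved under pics/ and viewed, and the job is handed in when it is done.

```bash
mkdir -p pics; ls
cat > h.py <<'E'
import numpy as np, cv2
from cell import ctrl
def shot(n,fn):
    m=ctrl.camera_model(n); p,d=ctrl.camera(n)
    cv2.imwrite('pics/'+fn+'.png',p[:,:,::-1]); np.savez('pics/'+fn+'.npz',p=p,d=d,K=m['camera_matrix'],k1=m['k1'],T=m['cam_to_world'])
    return p,d,m
def load(fn):
    z=np.load('pics/'+fn+'.npz'); return z['p'],z['d'],dict(camera_matrix=z['K'],k1=float(z['k1']),cam_to_world=z['T'])
def rays(m,uv):
    uv=np.asarray(uv,float).reshape(-1,1,2)
    n=cv2.undistortPoints(uv,np.array(m['camera_matrix']),np.array([m['k1'],0,0,0.]),).reshape(-1,2)
    T=np.array(m['cam_to_world']); r=np.c_[n,np.ones(len(n))]@T[:3,:3].T
    return T[:3,3],r
def onz(m,uv,z):
    o,r=rays(m,uv); t=(z-o[2])/r[:,2]; return o+r*t[:,None]
E
python3 - <<'E'
from h import *
for n in ('top','side'):
    p,d,m=shot(n,n+'0'); print(n,np.array(m['cam_to_world']).round(3).tolist(),m['k1'],np.array(m['camera_matrix']).tolist())
print(ctrl.state(), ctrl.tips_ahead)
E
```

```text
pics
top [[-0.147, -0.963, 0.225, 0.359], [-0.989, 0.143, -0.035, 0.014], [0.001, -0.228, -0.974, 1.031], [0.0, 0.0, 0.0, 1.0]] -0.07438726020271176 [[371.3300152402211, 0.0, 255.61569954472867], [0.0, 371.3300152402211, 192.4858544265507], [0.0, 0.0, 1.0]]
side [[-0.768, -0.352, 0.535, -0.193], [-0.64, 0.441, -0.629, 0.901], [-0.015, -0.826, -0.564, 0.876], [0.0, 0.0, 0.0, 1.0]] -0.024913415410177057 [[453.68645832840986, 0.0, 264.079962507574], [0.0, 453.68645832840986, 192.33012204011004], [0.0, 0.0, 1.0]]
{'clock': 0.1, 'qpos': array([ 1.2241106 ,  0.46938479, -0.04858464,  1.53357686,  0.0240997 ,
        1.14099253, -0.08227425]), 'qd': array([ 2.12848457e-05, -2.42719731e-03, -1.75791354e-03, -2.03433605e-03,
        2.06065564e-03, -1.19416504e-04,  8.99617151e-04]), 'tau': array([ 9.03196615e-04, -5.09167528e+01, -8.09851103e-02, -2.36830044e+01,
       -6.14373945e-02,  3.44140059e-02,  3.98318673e-05]), 'eef_pos': array([ 0.2107631 , -0.6407193 ,  0.24058711]), 'ee_rot': array([ 0.97298451,  1.34447504, -0.97134754]), 'force': array([ 0.13969078,  0.60932825, -0.21193359]), 'ft_torque': array([ 0.03261524,  0.03853712, -0.02578275]), 'width': 0.08726536495889653} 0.019
```

View pics/top0.png

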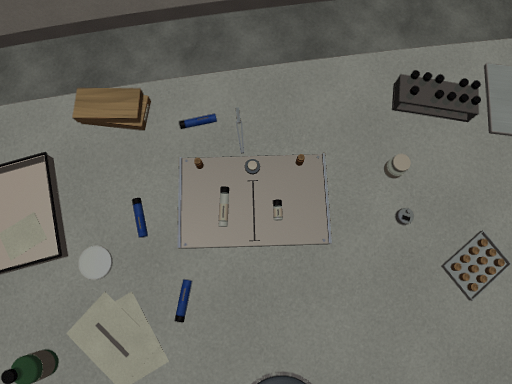

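View pics/side0.png

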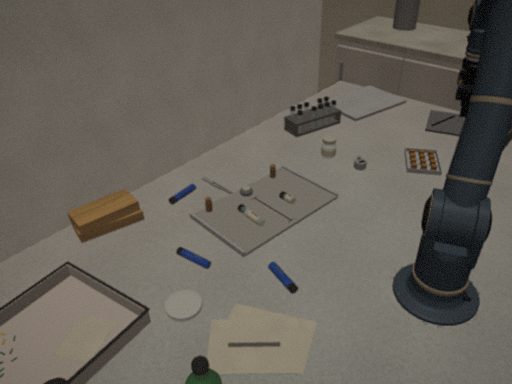

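Candidates in the top view: the long white tube with a black cap at (224,207), which fits the description. The short tube is at (278,209). Blue look-alikes are at (198,121), (140,217) and (183,300). I'll check a close crop and measure next.

Run:
```python
from h import *
p,d,m=load('top0')
c=p[145:255,170:340]; cv2.imwrite('pics/crop0.png',cv2.resize(c,None,fx=4.5,fy=4.5,interpolation=cv2.INTER_CUBIC)[:,:,::-1])
g=cv2.cvtColor(p,cv2.COLOR_RGB2GRAY); print(g[205:209,215:262].tolist()[0], p[225,235],p[210,224])
print('plate z', [ (onz(m,[uv],0.012)[0].round(3).tolist(), round(float(d[uv[1],uv[0]]),3)) for uv in [(181,155),(325,153),(329,244),(179,248),(254,181),(254,241),(252,166)]])
T=m['cam_to_world']
for uv in [(240,225),(224,207),(252,166),(120,180)]:
    o,r=rays(m,[uv]); 
    print(uv,(o+r[0]*d[uv[1],uv[0]]).round(4))
```

```text
[128, 129, 129, 130, 100, 117, 131, 137, 120, 132, 129, 119, 95, 86, 124, 128, 128, 128, 127, 127, 128, 127, 128, 128, 126, 127, 128, 128, 128, 128, 126, 127, 127, 127, 127, 127, 129, 107, 33, 97, 128, 127, 127, 126, 126, 126, 126] [136 131 121] [131 130 114]
plate z [([0.737, 0.175, 0.012], 1.085), ([0.681, -0.238, 0.012], 1.084), ([0.422, -0.199, 0.012], 1.026), ([0.471, 0.208, 0.012], 1.009), ([0.628, -0.022, 0.012], 1.057), ([0.46, 0.003, 0.012], 1.015), ([0.673, -0.023, 0.012], 1.04)]
(240, 225) [0.5096 0.0343 0.0123]
(224, 207) [0.5614 0.0702 0.0363]
(252, 166) [ 0.6661 -0.0223  0.0351]
(120, 180) [0.6914 0.3607 0.0021]
```

View pics/crop0.png

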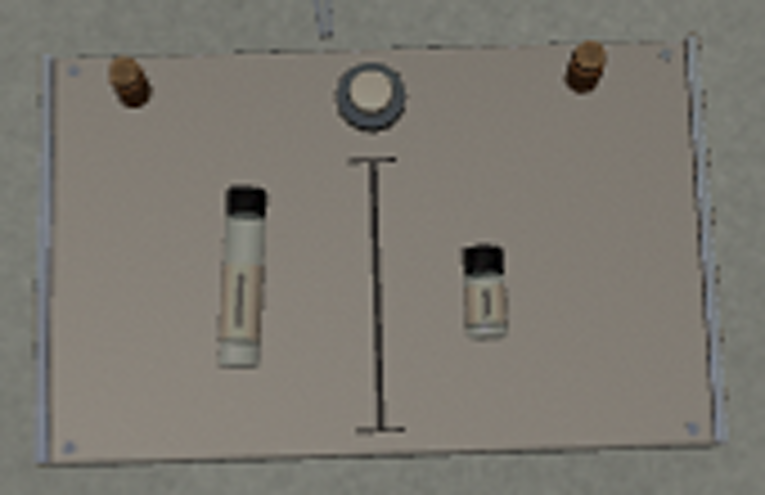

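Run:
```python
from h import *
p,d,m=load('top0')
cp=lambda a:np.array(a,float)/4.5+[170-.4,145-.4]
L=onz(m,cp([(372,159),(381,430)]),.012); print('line ends',L.round(4), 'len',np.linalg.norm(L[0]-L[1]))
mid=L.mean(0); a=(L[0]-L[1]); a/=np.linalg.norm(a); b=np.array([-a[1],a[0],0]); print('mid',mid,'yaw',np.degrees(np.arctan2(a[1],a[0])))
# tube mask by depth height
o,r=rays(m,np.stack(np.meshgrid(np.arange(512),np.arange(384)),-1).reshape(-1,2)); P=(o+r*d.reshape(-1,1)).reshape(384,512,3)
M=((P[...,2]>.022)&(P[...,2]<.1)).astype(np.uint8); M[:150]=0;M[250:]=0;M[:,:185]=0;M[:,325:]=0
n,lab,st,ce=cv2.connectedComponentsWithStats(M)
for i in range(1,n):
    if st[i,4]<20: continue
    q=P[lab==i]; rel=q-mid
    x=rel@a; y=rel@b; pc=cv2.minAreaRect(np.c_[x,y].astype(np.float32)); print(st[i],'x %.4f..%.4f y %.4f..%.4f z %.4f'%(x.min(),x.max(),y.min(),y.max(),q[:,2].max()),pc)
K=onz(m,cp([(371,90)]),.030)[0]; print('key',K,(K-mid)@a,(K-mid)@b)
C=onz(m,cp([(247,187),(238,367)]),.0245)
print('tube',C,np.linalg.norm(C[0]-C[1]),(C-mid)@a,(C-mid)@b, np.degrees(np.arctan2(*(C[0]-C[1])[1::-1])))
from scipy.spatial.transform import Rotation as R
s=ctrl.state();print(R.from_rotvec(s['ee_rot']).as_matrix().round(3))
```

```text
line ends [[ 0.6322 -0.0179  0.012 ]
 [ 0.4625  0.0015  0.012 ]] len 0.17078341980406603
mid [ 0.54733896 -0.00821512  0.012     ] yaw -6.52932391714103
[296 154   9  11  72] x 0.1234..0.1422 y -0.1443..-0.1246 z 0.0641 ((0.1327608972787857, -0.13429641723632812), (0.019665084779262543, 0.018431231379508972), 80.81400299072266)
[194 157   9  11  75] x 0.1232..0.1436 y 0.1395..0.1603 z 0.0630 ((0.1323278397321701, 0.1500309705734253), (0.01871228963136673, 0.01918129250407219), 60.333274841308594)
[245 159  15  15 158] x 0.1023..0.1443 y -0.0206..0.0194 z 0.0383 ((0.12305572628974915, -0.0005147866904735565), (0.03974321857094765, 0.04176892340183258), 87.74503326416016)
[218 186  11  41 365] x -0.0462..0.0647 y 0.0680..0.0978 z 0.0425 ((0.009378843009471893, 0.08196744322776794), (0.02476317621767521, 0.11080387979745865), 86.19229125976562)
[273 200  10  20 183] x -0.0328..0.0215 y -0.0785..-0.0535 z 0.0399 ((-0.005387797951698303, -0.06640756875276566), (0.02487526275217533, 0.054558444768190384), 88.1800765991211)
key [ 0.67171289 -0.02324358  0.03      ] 0.12527612099085367 -0.0007882158823090345
tube [[0.62245689 0.06188964 0.0245    ]
 [0.51167537 0.08180715 0.0245    ]] 0.11255777093824708 [ 0.06665896 -0.04566886] [0.07819184 0.085383  ] -10.192369440746313
[[-0.001  0.95   0.313]
 [ 0.002  0.313 -0.95 ]
 [-1.    -0.    -0.002]]
```

```bash
python3 -m handwheel '[[0.03,0.06,0,0.05,0.5],[0.03,0.06,0,0.05,0.5],[0.03,0.06,0,0.05,0.5],[0.03,0.06,0,0.05,0.5],[0.03,0.06,0,0.05,0.5],[0.03,0.06,0,0.05,0.5],[0.03,0.06,0,0.05,0.5],[0.03,0.06,0,0.05,0.5],[0.03,0.06,0,0.05,0.5],[0.03,0.06,0,0.05,0.5]]'
python3 -m handwheel '[[0.03,0.06,0,0.05,0.5],[0.03,0.06,0,0.05,0.5],[0.03,0.06,0,0.05,0.5],[0.03,0.06,0,0.05,0.5],[0.03,0.06,0,0.05,0.5],[0.03,0.06,0,0.05,0.5],[0.03,0.06,0,0.05,0.5],[0.03,0.06,0,0.05,0.5],[0.03,0.06,0,0.05,0.5],[0.02,0.04,0,0.05,0.5],[0,0,0,0,0.5]]'
python3 - <<'E'
from h import *
from scipy.spatial.transform import Rotation as R
s=ctrl.state();z=R.from_rotvec(s['ee_rot']).as_matrix()[:,2];print(s['eef_pos'],s['qpos'],z,np.degrees(np.arctan2(z[1],z[0])),s['width'],s['force'],s['clock'])
p,d,m=shot('wrist','w1')
E
```

```text
clock: 1.1
eef_pos: [0.3912, -0.2796, 0.2414]
ee_rot: [0.569, 1.495, -0.569]
force: [0.7, -0.1, 0.0]
width: 0.0438
clock: 2.2
eef_pos: [0.5655, 0.0716, 0.2413]
ee_rot: [0.159, 1.565, -0.153]
force: [-0.8, -0.2, 0.0]
width: 0.0432
[0.56547234 0.07162437 0.24129874] [ 0.28478402  0.3630875  -0.61885108  1.76203873  0.2309162   1.08943633
 -0.60935179] [ 9.80348850e-01 -1.97270827e-01 -5.94402877e-04] -11.377411634847594 0.04316761555071044 [-0.83638521 -0.20452999  0.01456248] 2.2
```

View pics/w1.png

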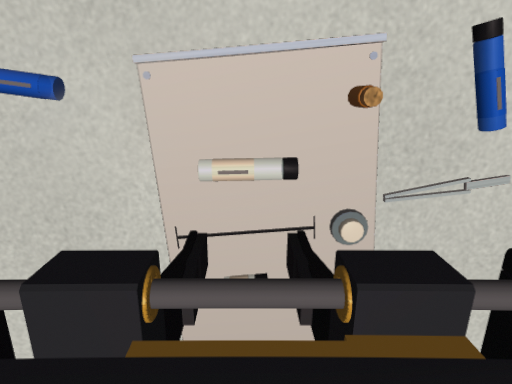

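The wrist view shows the long tube at (248,169) with its cap at (291,168). The line runs (178,237) to (314,228) and the key is at (351,229). I'll refine the measurement from it.

```bash
cat >> h.py <<'E'
def meas(fn,tl,tr,l0,l1,key=None):
    p,d,m=load(fn)
    L=onz(m,[l0,l1],.012); mid=L.mean(0);a=L[1]-L[0];ln=np.linalg.norm(a);a/=ln;b=np.array([-a[1],a[0],0])
    C=onz(m,[tl,tr],.0245); c=C.mean(0);t=C[1]-C[0]
    print('mid',mid.round(4),'len',ln.round(4),'yaw',np.degrees(np.arctan2(a[1],a[0])).round(2))
    print('tube',c.round(4),'len',np.linalg.norm(t).round(4),'yaw',np.degrees(np.arctan2(t[1],t[0])).round(2),'x,y in line',((c-mid)@a).round(4),((c-mid)@b).round(4),'rel yaw',np.degrees(np.arctan2(t@b,t@a)).round(2))
    if key is not None:
        K=onz(m,[key],.030)[0];print('key',K.round(4),((K-mid)@a).round(4),((K-mid)@b).round(4))
E
python3 - <<'E'
from h import *
meas('w1',(198,169.5),(298.5,168),(178,237),(314.5,228),(351.5,231))
E
```

```text
mid [ 0.5492 -0.0093  0.012 ] len 0.1691 yaw -7.29
tube [0.5682 0.072  0.0245] len 0.1131 yaw -10.5 x,y in line 0.0085 0.0831 rel yaw -3.21
key [ 0.6725 -0.024   0.03  ] 0.1242 0.0011
```

```bash
python3 -m handwheel '[[0.007,0.012,-0.05,0.015,0.5],[0,0,-0.05,0,0.5],[0,0,-0.05,0,0.5],[0,0,-0.05,0,0.5],[0,0,-0.05,0,0.5],[0,0,-0.038,0,0.5],[0,0,0,0,0.5]]'
python3 - <<'E'
from h import *
from scipy.spatial.transform import Rotation as R
s=ctrl.state();z=R.from_rotvec(s['ee_rot']).as_matrix()[:,2];print(np.degrees(np.arctan2(z[1],z[0])))
shot('side','s1');p=shot('wrist','w2')
p,_,_=load('s1');cv2.imwrite('pics/s1c.png',cv2.resize(p[130:270,170:350],None,fx=4,fy=4)[:,:,::-1])
E
```

```text
clock: 2.95
eef_pos: [0.5663, 0.0713, 0.0656]
ee_rot: [0.149, 1.573, -0.154]
force: [-0.1, 0.8, 0.2]
width: 0.0438
-11.029351661537014
```

View pics/s1c.png

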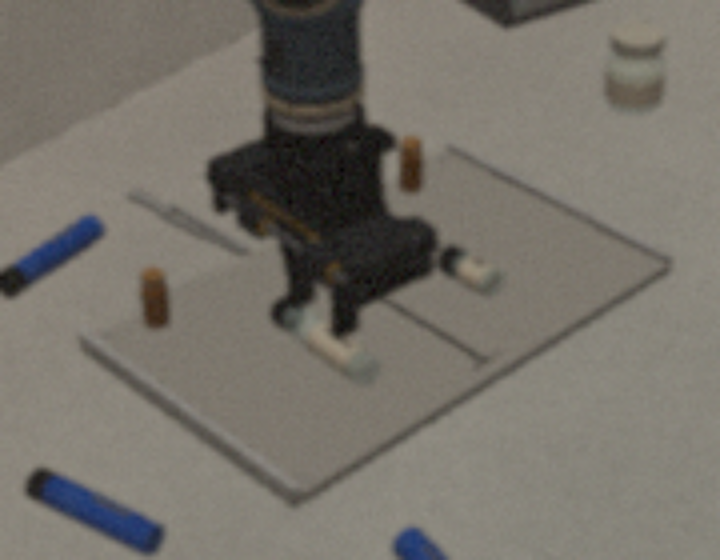

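View pics/w2.png

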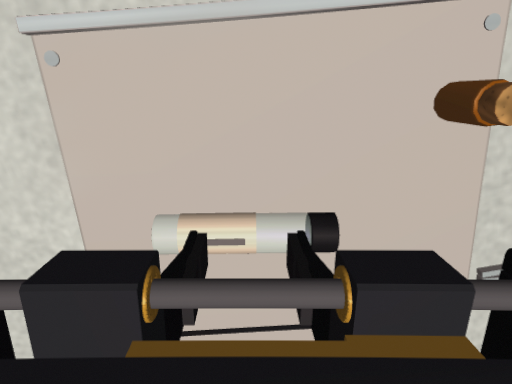

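```bash
python3 -m handwheel '[[0.005,0.012,0,0,0.5],[0,0,0,0,0.5]]';python3 -m handwheel '[[0,0,-0.005,0,0.5],[0,0,-0.005,0,0.5],[0,0,0,0,0.5]]'
```

```text
clock: 3.25
eef_pos: [0.5736, 0.0827, 0.0706]
ee_rot: [0.15, 1.562, -0.147]
force: [-0.2, 0.6, 0.4]
width: 0.0435
clock: 3.55
eef_pos: [0.5718, 0.0809, 0.0624]
ee_rot: [0.149, 1.566, -0.15]
force: [-1.2, 0.2, -0.1]
width: 0.0436
```

```bash
for i in 1 2 3; do python3 -m handwheel '[[0,0,0,0,0.5]]' | grep -E 'eef_pos|force'; done
```

```text
eef_pos: [0.572, 0.0811, 0.0626]
force: [-0.6, -0.1, 0.4]
eef_pos: [0.5721, 0.0811, 0.0628]
force: [-0.5, -0.5, 0.2]
eef_pos: [0.5722, 0.0812, 0.0628]
force: [-0.1, -0.4, 0.4]
```

```bash
python3 -m handwheel '[[-0.001,-0.005,-0.008,0,0.5],[0,0,0,0,0.5],[0,0,0,0,0.5]]';python3 -m handwheel '[[0,0,-0.003,0,0.5],[0,0,0,0,0.5]]';python3 -m handwheel '[[0,0,-0.003,0,0.5],[0,0,0,0,0.5]]'
```

```text
clock: 4.15
eef_pos: [0.5714, 0.0779, 0.0577]
ee_rot: [0.149, 1.566, -0.15]
force: [-0.2, 1.1, -0.3]
width: 0.0434
clock: 4.35
eef_pos: [0.5718, 0.0784, 0.0564]
ee_rot: [0.149, 1.565, -0.149]
force: [-0.4, -0.2, 0.9]
width: 0.0433
clock: 4.55
eef_pos: [0.5721, 0.0794, 0.0561]
ee_rot: [0.149, 1.564, -0.148]
force: [-3.0, 0.2, 11.6]
width: 0.0436
```

```bash
python3 -m handwheel '[[-0.0015,-0.008,0,0.002,0.5],[-0.0015,-0.008,0,0.002,0.5],[-0.0015,-0.008,0,0.002,0.5],[-0.0015,-0.008,0,0.002,0.5],[-0.0015,-0.008,0,0.002,0.5],[0,0,0,0,0.5]]'; python3 -m handwheel '[[0,0,0.012,0,0.5],[0,0,0.005,0,0.5],[0,0,0,0,0.5]]'
python3 - <<'E'
from h import *
shot('wrist','w3')
E
```

```text
clock: 5.15
eef_pos: [0.5676, 0.0544, 0.0561]
ee_rot: [0.142, 1.565, -0.142]
force: [-3.5, 0.2, 12.1]
width: 0.0436
clock: 5.45
eef_pos: [0.5673, 0.0543, 0.0649]
ee_rot: [0.141, 1.565, -0.141]
force: [-1.2, -0.6, -0.4]
width: 0.0437
```

View pics/w3.png

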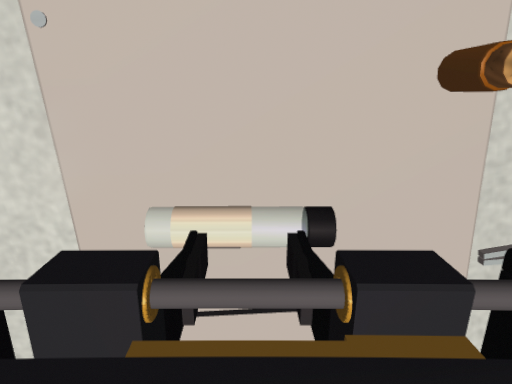

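```bash
cat >> h.py <<'E'
MID=np.array([.5485,-.0089,.012]);YAW=np.radians(-7.0)
def tube(fn,tl,tr):
    p,d,m=load(fn);a=np.array([np.cos(YAW),np.sin(YAW),0]);b=np.array([-a[1],a[0],0])
    C=onz(m,[tl,tr],.0255);c=C.mean(0);t=C[1]-C[0]
    print('tube',c.round(4),'len',np.linalg.norm(t).round(4),'yaw',np.degrees(np.arctan2(t[1],t[0])).round(2),'x,y in line',((c-MID)@a).round(4),((c-MID)@b).round(4),'rel',np.degrees(np.arctan2(t@b,t@a)).round(2))
E
python3 - <<'E'
from h import *
tube('w2',(153,233.5),(337,232)); tube('w3',(147,227.5),(335,226.5))
print(ctrl.state()['eef_pos'])
E
```

```text
tube [0.5674 0.0723 0.0255] len 0.1131 yaw -10.43 x,y in line 0.0088 0.0829 rel -3.43
tube [0.5657 0.0598 0.0255] len 0.1132 yaw -10.0 x,y in line 0.0087 0.0702 rel -3.0
[0.56706639 0.05415438 0.06455305]
```

```bash
python3 -m handwheel '[[0.004,0.0225,0,0,0.5],[0,0,0,0,0.5],[0,0,-0.009,0,0.5],[0,0,-0.008,0,0.5],[0,0,0,0,0.5]]'
python3 -m handwheel '[[-0.0014,-0.0083,0,0.003,0.5],[-0.0014,-0.0083,0,0.003,0.5],[-0.0014,-0.0083,0,0.003,0.5],[-0.0014,-0.0083,0,0.003,0.5],[-0.0014,-0.0083,0,0.003,0.5],[-0.0014,-0.0083,0,0.003,0.5],[0,0,0,0,0.5]]'
python3 -m handwheel '[[0,0,0.009,0,0.5],[0,0,0.008,0,0.5],[0,0,0,0,0.5]]'
python3 - <<'E'
from h import *
shot('wrist','w4')
E
```

```text
clock: 6.0
eef_pos: [0.5699, 0.0694, 0.0558]
ee_rot: [0.141, 1.565, -0.139]
force: [-3.4, 1.6, 11.3]
width: 0.0433
clock: 6.7
eef_pos: [0.5644, 0.0379, 0.056]
ee_rot: [0.127, 1.567, -0.128]
force: [-5.4, 0.1, 15.7]
width: 0.043
clock: 7.0
eef_pos: [0.5647, 0.0376, 0.0648]
ee_rot: [0.126, 1.566, -0.126]
force: [0.4, 0.2, 0.0]
width: 0.0433
```

View pics/w4.png

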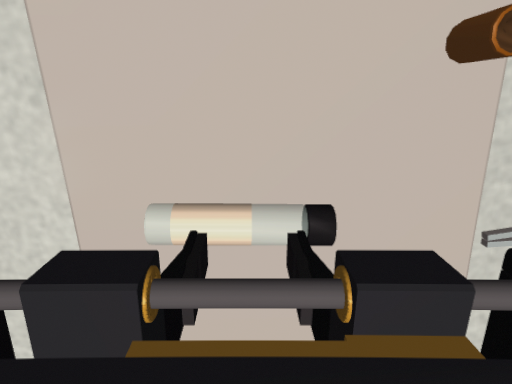

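The tube is at (240,224) in the wrist view, still under the tips and rolling cleanly.

```bash
python3 - <<'E'
from h import *
tube('w4',(146,224.5),(335,224.5)); print(ctrl.state()['eef_pos'])
E
python3 -m handwheel '[[0.004,0.0245,0,0,0.5],[0,0,0,0,0.5],[0,0,-0.009,0,0.5],[0,0,-0.008,0,0.5],[0,0,0,0,0.5]]'
python3 -m handwheel '[[-0.0012,-0.0083,0,0.003,0.5],[-0.0012,-0.0083,0,0.003,0.5],[-0.0012,-0.0083,0,0.003,0.5],[-0.0012,-0.0083,0,0.003,0.5],[-0.0012,-0.0083,0,0.003,0.5],[-0.0012,-0.0083,0,0.003,0.5],[0,0,0,0,0.5]]'
python3 -m handwheel '[[0,0,0.009,0,0.5],[0,0,0.008,0,0.5],[0,0,0,0,0.5]]'
python3 - <<'E'
from h import *
shot('wrist','w5')
E
```

```text
tube [0.5629 0.0448 0.0255] len 0.1134 yaw -9.26 x,y in line 0.0078 0.0551 rel -2.26
[0.56445602 0.0375918  0.06442859]
clock: 7.55
eef_pos: [0.5672, 0.0542, 0.0558]
ee_rot: [0.126, 1.566, -0.125]
force: [-3.9, 1.6, 12.3]
width: 0.0436
clock: 8.25
eef_pos: [0.5621, 0.0227, 0.056]
ee_rot: [0.113, 1.569, -0.113]
force: [-6.5, 0.4, 18.0]
width: 0.0433
clock: 8.55
eef_pos: [0.5628, 0.0224, 0.0648]
ee_rot: [0.112, 1.567, -0.112]
force: [0.4, 0.2, 0.5]
width: 0.0436
```

View pics/w5.png

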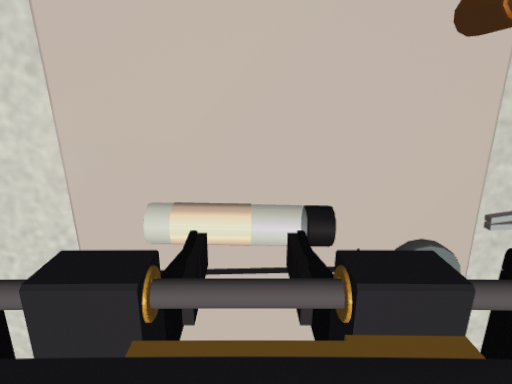

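```bash
python3 - <<'E'
from h import *
tube('w5',(145,223.5),(334.5,225)); print(ctrl.state()['eef_pos'])
E
python3 -m handwheel '[[0.003,0.0245,0,0,0.5],[0,0,0,0,0.5],[0,0,-0.009,0,0.5],[0,0,-0.0075,0,0.5],[0,0,0,0,0.5]]'
python3 -m handwheel '[[-0.0012,-0.0083,0,0.003,0.5],[-0.0012,-0.0083,0,0.003,0.5],[-0.0012,-0.0083,0,0.003,0.5],[-0.0012,-0.0083,0,0.003,0.5],[-0.0012,-0.0083,0,0.003,0.5],[-0.0012,-0.0083,0,0.003,0.5],[0,0,0,0,0.5]]'
python3 -m handwheel '[[0,0,0.009,0,0.5],[0,0,0.008,0,0.5],[0,0,0,0,0.5]]'
python3 - <<'E'
from h import *
shot('wrist','w6')
E
```

```text
tube [0.5606 0.0298 0.0255] len 0.1137 yaw -8.67 x,y in line 0.0073 0.0399 rel -1.67
[0.5625595  0.02241354 0.06444793]
clock: 9.1
eef_pos: [0.5646, 0.0386, 0.0559]
ee_rot: [0.112, 1.567, -0.111]
force: [-4.0, 0.8, 11.8]
width: 0.0433
clock: 9.8
eef_pos: [0.5597, 0.0072, 0.056]
ee_rot: [0.098, 1.569, -0.099]
force: [-4.8, 0.8, 16.4]
width: 0.0436
clock: 10.1
eef_pos: [0.5603, 0.0073, 0.0651]
ee_rot: [0.097, 1.568, -0.097]
force: [-0.2, -0.1, 0.5]
width: 0.0437
```

View pics/w6.png

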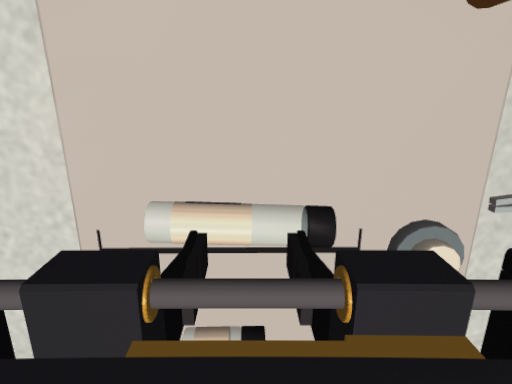

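```bash
python3 - <<'E'
from h import *
tube('w6',(146,222.5),(334.5,225));meas('w6',(146,222.5),(334.5,225),(101,250),(360,249.5)); print(ctrl.state()['eef_pos'])
E
python3 -m handwheel '[[0.003,0.0245,0,0,0.5],[0,0,0,0,0.5],[0,0,-0.009,0,0.5],[0,0,-0.0075,0,0.5],[0,0,0,0,0.5]]'
python3 -m handwheel '[[-0.001,-0.0083,0,0.003,0.5],[-0.001,-0.0083,0,0.003,0.5],[-0.001,-0.0083,0,0.003,0.5],[-0.001,-0.0083,0,0.003,0.5],[-0.001,-0.0083,0,0.003,0.5],[-0.001,-0.0083,0,0.003,0.5],[0,0,0,0,0.5]]'
python3 -m handwheel '[[0,0,0.009,0,0.5],[0,0,0.008,0,0.5],[0,0,0,0,0.5]]'
python3 - <<'E'
from h import *
shot('wrist','w7')
E
```

```text
tube [0.5583 0.0147 0.0255] len 0.1133 yaw -7.92 x,y in line 0.0068 0.0246 rel -0.92
mid [ 0.5486 -0.0083  0.012 ] len 0.171 yaw -7.01
tube [0.5582 0.0143 0.0245] len 0.1139 yaw -7.92 x,y in line 0.0068 0.0237 rel yaw -0.91
[0.56007165 0.00727227 0.06479875]
clock: 10.65
eef_pos: [0.562, 0.0231, 0.0559]
ee_rot: [0.097, 1.569, -0.096]
force: [-2.7, 0.8, 11.0]
width: 0.0436
clock: 11.35
eef_pos: [0.5574, -0.0081, 0.0561]
ee_rot: [0.083, 1.571, -0.084]
force: [-5.0, -0.0, 14.5]
width: 0.0436
clock: 11.65
eef_pos: [0.5586, -0.0079, 0.0655]
ee_rot: [0.082, 1.568, -0.082]
force: [0.6, -0.2, 0.4]
width: 0.0435
```

View pics/w7.png

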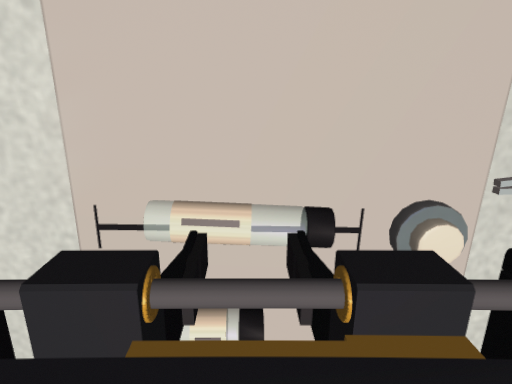

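Run:
```python
from h import *
tube('w7',(146,221),(333.5,226.5));meas('w7',(146,221),(333.5,226.5),(97.5,227),(360.5,230)); print(ctrl.state()['eef_pos'])
```

```text
tube [ 0.5562 -0.0006  0.0255] len 0.1129 yaw -7.84 x,y in line 0.0066 0.0091 rel -0.84
mid [ 0.5482 -0.0087  0.012 ] len 0.1704 yaw -6.75
tube [ 0.5561 -0.0011  0.0245] len 0.1135 yaw -7.84 x,y in line 0.007 0.0086 rel yaw -1.09
[ 0.5583296  -0.00790704  0.06514201]
```

```bash
python3 -m handwheel '[[0.002,0.02,0,0,0.5],[0,0,0,0,0.5],[0,0,-0.009,0,0.5],[0,0,-0.0078,0,0.5],[0,0,0,0,0.5]]'
python3 -m handwheel '[[-0.0007,-0.0059,0,0.002,0.5],[-0.0007,-0.0059,0,0.002,0.5],[-0.0007,-0.0059,0,0.002,0.5],[-0.0007,-0.0059,0,0.002,0.5],[-0.0007,-0.0059,0,0.002,0.5],[0,0,0,0,0.5],[0,0,0,0,0.5]]'
python3 -m handwheel '[[0,0,0.009,0,0.5],[0,0,0.05,0,0.5],[0,0,0.05,0,0.5],[0,0,0.02,0,0.5],[0,0,0,0,0.5],[0,0,0,0,0.5]]'
python3 - <<'E'
from h import *
shot('wrist','w8')
E
```

```text
clock: 12.2
eef_pos: [0.5596, 0.0049, 0.0561]
ee_rot: [0.081, 1.569, -0.082]
force: [-3.3, -0.0, 11.3]
width: 0.0437
clock: 12.9
eef_pos: [0.5568, -0.0134, 0.0561]
ee_rot: [0.074, 1.571, -0.075]
force: [-4.5, 0.2, 11.9]
width: 0.0436
clock: 13.5
eef_pos: [0.5566, -0.0139, 0.1315]
ee_rot: [0.074, 1.571, -0.074]
force: [-0.3, 0.1, 0.2]
width: 0.0436
```

View pics/w8.png

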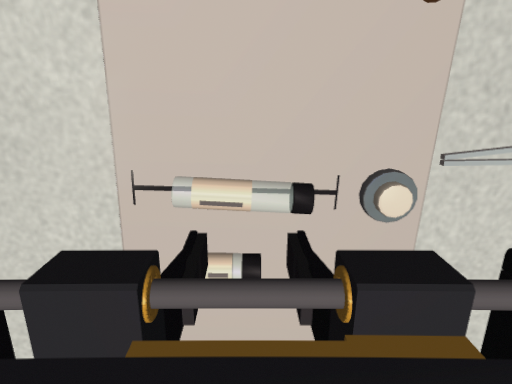

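Run:
```python
from h import *
meas('w8',(173,192),(313.5,198),(133,187.5),(337.5,193),(395,201)); print(ctrl.state()['eef_pos'])
p,d,m=shot('top','top2')
cv2.imwrite('pics/crop2.png',cv2.resize(p[145:255,170:340],None,fx=4.5,fy=4.5,interpolation=cv2.INTER_CUBIC)[:,:,::-1])
```

```text
mid [ 0.5485 -0.0091  0.012 ] len 0.171 yaw -6.98
tube [ 0.5551 -0.0099  0.0245] len 0.1126 yaw -7.93 x,y in line 0.0067 -0.0 rel yaw -0.96
key [ 0.6732 -0.0242  0.03  ] 0.1257 0.0001
[ 0.5562789  -0.01380409  0.13101422]
```

```bash
python3 -m handwheel '[[0.049,-0.0043,0,0,0],[0.049,-0.0043,0,0,0],[0.049,-0.0043,0,0,0],[0.048,-0.0043,0,0,0],[0,0,0,0,0],[0,0,0,0,0],[0,0,0,0,0]]' 10
python3 - <<'E'
from h import *
p,d,m=shot('wrist','w9');shot('side','s9');p,_,_=load('s9');cv2.imwrite('pics/s9c.png',cv2.resize(p[110:250,170:350],None,fx=4,fy=4)[:,:,::-1])
print(ctrl.state()['eef_pos'],ctrl.state()['width'])
E
```

```text
clock: 14.3
eef_pos: [0.6728, -0.0234, 0.1314]
ee_rot: [0.073, 1.572, -0.073]
force: [-0.2, 0.8, -0.5]
width: 0.0018
[ 0.6731393  -0.02358252  0.13216899] 0.0004158295856332159
```

View pics/s9c.png

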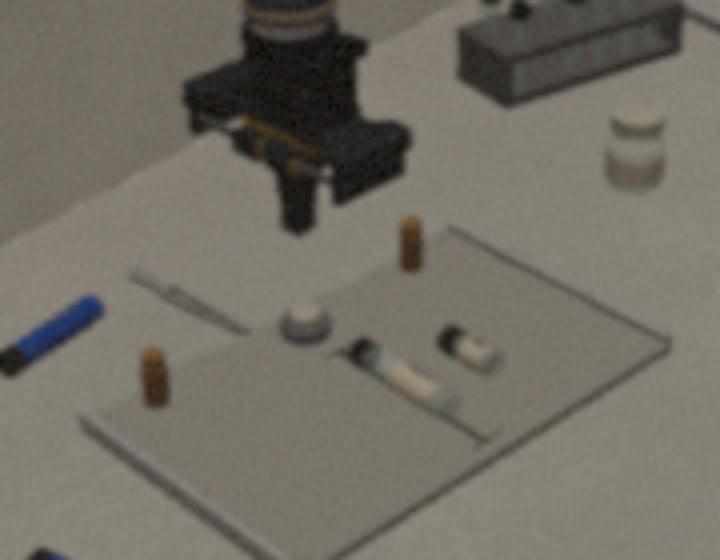

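View pics/w9.png

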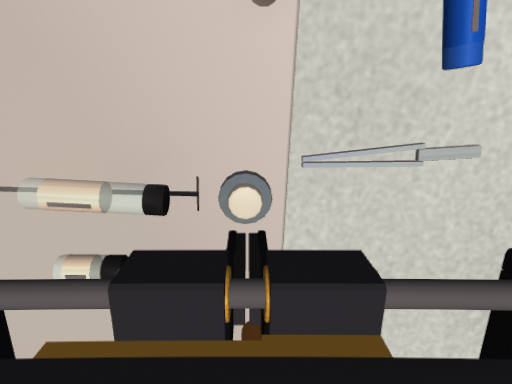

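The tube lies on the line in both views, and the closed tips are over the key. I'll descend now.

```bash
python3 -m handwheel '[[0,0,-0.045,0,0],[0,0,-0.045,0,0],[0,0,-0.03,0,0],[0,0,-0.013,0,0],[0,0,0,0,0],[0,0,0,0,0]]'; python3 -m handwheel '[[0,0,-0.006,0,0],[0,0,0,0,0],[0,0,0,0,0]]';python3 -m handwheel '[[0,0,-0.006,0,0],[0,0,0,0,0],[0,0,0,0,0]]'
```

```text
clock: 15.0
eef_pos: [0.6749, -0.0235, 0.0538]
ee_rot: [0.074, 1.568, -0.073]
force: [0.1, -0.5, 0.2]
width: 0.0004
clock: 15.3
eef_pos: [0.6756, -0.0234, 0.0503]
ee_rot: [0.074, 1.566, -0.073]
force: [0.7, 0.3, 2.6]
width: 0.0004
clock: 15.6
eef_pos: [0.6757, -0.0234, 0.0474]
ee_rot: [0.074, 1.566, -0.073]
force: [-1.6, -0.6, 9.8]
width: 0.0004
```

```bash
python3 -m handwheel '[[0,0,0,0,0]]' ; python3 -m handwheel '[[0,0,-0.004,0,0],[0,0,0,0,0],[0,0,0,0,0]]'
python3 - <<'E'
from h import *
p,d,m=shot('side','s10');cv2.imwrite('pics/s10c.png',cv2.resize(p[150:220,200:290],None,fx=8,fy=8,interpolation=cv2.INTER_CUBIC)[:,:,::-1])
shot('wrist','w10')
E
```

```text
clock: 15.7
eef_pos: [0.6756, -0.0234, 0.0474]
ee_rot: [0.074, 1.566, -0.073]
force: [-0.8, 0.1, 10.1]
width: 0.0001
clock: 16.0
eef_pos: [0.6757, -0.0234, 0.0471]
ee_rot: [0.073, 1.566, -0.074]
force: [-4.6, 0.2, 22.0]
width: 0.0007
```

View pics/s10c.png

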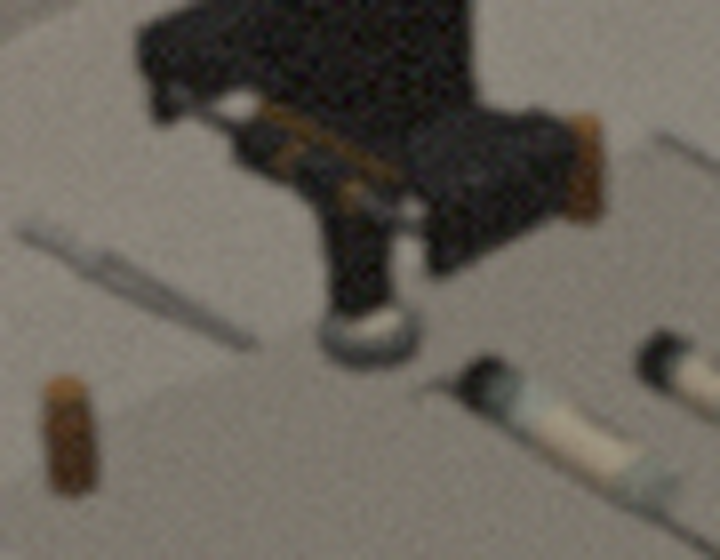

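View pics/w10.png

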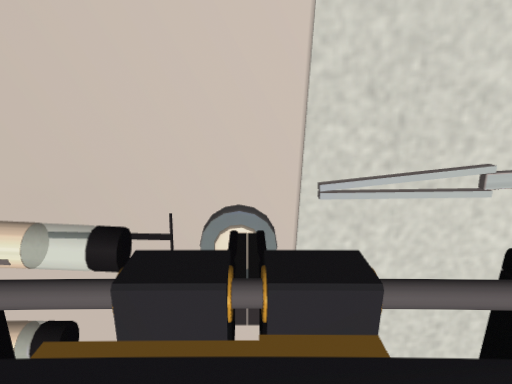

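Run:
```python
from h import *
from scipy.spatial.transform import Rotation as R
print(R.from_rotvec(ctrl.state()['ee_rot']).as_matrix().round(4).tolist())
for f in ('w8','w9','w10'):
    p,d,m=load(f); u,v=np.meshgrid(np.arange(512),np.arange(384))
    o,r=rays(m,np.stack([u,v],-1).reshape(-1,2)); P=(o+r*d.reshape(-1,1)).reshape(384,512,3)
    rr=np.hypot(P[...,0]-.6732,P[...,1]+.0242)
    for a,b in ((0,6),(6,12),(12,14),(14,15),(15,17),(17,19),(19,21),(21,22.5),(26,40)):
        k=(rr>=a/1e3)&(rr<b/1e3)&(P[...,2]<.045)&(d>0)
        if k.any(): print(f,a,b,k.sum(),np.percentile(P[...,2][k],[5,50,95]).round(4),p[k].mean(0).round())
```

```text
[[0.0034, 0.0938, 0.9956], [-0.0009, 0.9956, -0.0938], [-1.0, -0.0006, 0.0035]]
w8 0 6 180 [0.0329 0.0339 0.0351] [225. 212. 190.]
w8 6 12 501 [0.0328 0.0339 0.035 ] [224. 211. 189.]
w8 12 14 154 [0.0314 0.0333 0.0346] [208. 197. 177.]
w8 14 15 190 [0.0235 0.0288 0.0338] [122. 117. 108.]
w8 15 17 323 [0.0231 0.0243 0.0314] [111. 113. 110.]
w8 17 19 335 [0.0231 0.024  0.025 ] [113. 120. 120.]
w8 19 21 259 [0.0229 0.024  0.0249] [110. 117. 118.]
w8 21 22.5 250 [0.0113 0.0227 0.0246] [101. 102. 102.]
w8 26 40 3667 [0.0109 0.012  0.0131] [191. 179. 168.]
w9 0 6 177 [0.0327 0.0339 0.0349] [227. 216. 193.]
w9 6 12 506 [0.0327 0.0338 0.0349] [226. 214. 192.]
w9 12 14 214 [0.0231 0.0329 0.0344] [182. 173. 158.]
w9 14 15 136 [0.0229 0.0268 0.0335] [130. 127. 121.]
w9 15 17 283 [0.0228 0.024  0.0309] [113. 117. 118.]
w9 17 19 336 [0.0228 0.0239 0.0249] [110. 118. 121.]
w9 19 21 298 [0.0219 0.0236 0.0247] [111. 117. 119.]
w9 21 22.5 265 [0.0113 0.0223 0.0245] [125. 123. 121.]
w9 26 40 3575 [0.0084 0.0118 0.0129] [196. 184. 173.]
w10 6 12 226 [0.0268 0.0303 0.0435] [116. 110. 100.]
w10 12 14 411 [0.0253 0.0303 0.0436] [108. 102.  93.]
w10 14 15 196 [0.0232 0.0263 0.0413] [128. 123. 115.]
w10 15 17 391 [0.0229 0.0242 0.0407] [94. 99. 99.]
w10 17 19 382 [0.0229 0.0239 0.0363] [103. 110. 112.]
w10 19 21 435 [0.0127 0.0237 0.0247] [112. 117. 118.]
w10 21 22.5 517 [0.0114 0.0207 0.0242] [119. 117. 116.]
w10 26 40 4475 [0.0004 0.0118 0.0128] [198. 186. 175.]
```

Depth puts the key's top at z=0.034 (the description implies 0.030) and the housing at 0.024. The tips stopped hard at about 0.028, so the key went down about 6 mm and bottomed out. Lifting off now.

```bash
python3 -m handwheel '[[0,0,0.02,0,0],[0,0,0.05,0,0],[0,0,0.06,0,0],[0,0,0.06,0,0],[0,0,0.04,0,0],[0,0,0,0,0],[0,0,0,0,0],[0,0,0,0,0]]'
python3 - <<'E'
from h import *
p,d,m=shot('wrist','w11');p,d,m=shot('top','t11');cv2.imwrite('pics/t11c.png',cv2.resize(p[145:255,170:340],None,fx=4.5,fy=4.5)[:,:,::-1])
p,d,m=load('w11');u,v=np.meshgrid(np.arange(512),np.arange(384))
o,r=rays(m,np.stack([u,v],-1).reshape(-1,2)); P=(o+r*d.reshape(-1,1)).reshape(384,512,3)
rr=np.hypot(P[...,0]-.6732,P[...,1]+.0242);k=(rr<.01)&(P[...,2]<.05);print('key z',np.median(P[...,2][k]))
E
```

```text
clock: 16.9
eef_pos: [0.673, -0.0242, 0.179]
ee_rot: [0.073, 1.573, -0.074]
force: [0.2, -0.6, 0.1]
width: 0.0002
key z 0.03381427552281091
```

View pics/w11.png

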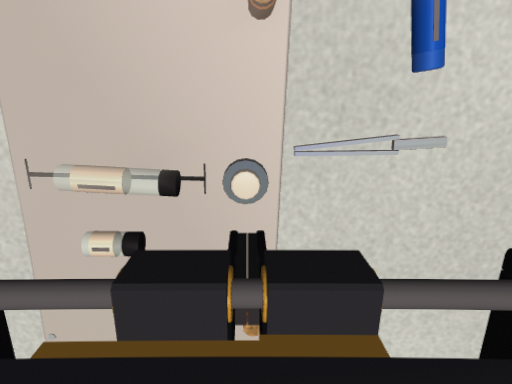

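View pics/t11c.png

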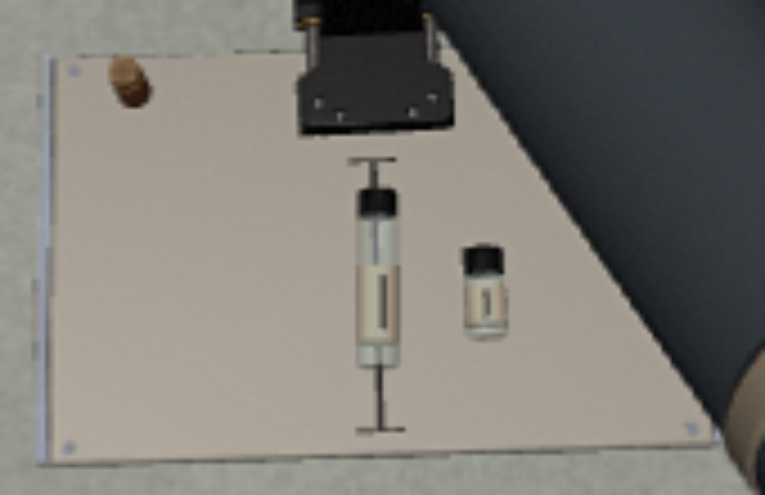

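Run:
```python
from h import *
meas('w11',(57,178),(180.5,183.5),(28,174),(205,178.5),(245,185)); ctrl.close_job()
```

```text
mid [ 0.5484 -0.0087  0.012 ] len 0.1703 yaw -6.77
tube [ 0.5546 -0.0104  0.0245] len 0.1145 yaw -7.94 x,y in line 0.0064 -0.001 rel yaw -1.17
key [ 0.6719 -0.0239  0.03  ] 0.1245 -0.0005
the job is handed in; nothing more can be done
```

I rolled the long tube onto the line, pressed the key all the way down and let it come back up, then handed the job in. No verdict is reported.

- **Rolling:** I pressed two fingertips on top of the tube and rolled it about 83 mm sideways in six short strokes, roughly one full turn. It was never picked up.
- **Tube position:** My last check puts its centre 1 mm off the line sideways and 6 mm along from the middle. Its axis is about 1.2° off the line's direction.
- **Key:** With the tube on the line, I pressed with the closed fingertips until they stopped hard, at up to 22 N, after about 6 mm of travel. I then let go and lifted clear. The key's top reads z=0.034 again, the same as before the press.
- **Left alone:** The short tube shows no visible shift in the last top view. The robot was touching nothing at about 17 s. I took no final measurement of the bystanders; one vial was hidden behind the arm in the last top view.
- **Disagreement:** The key's top measured about 22 mm above the plate by depth, against the 18 mm stated. The force readings matched the higher figure, with contact at a tip height of about 0.034 and the stop at 0.028, so I went by the contact force.

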